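# Fetch the tub behind the toppings for a weight check

### The arm

A 6-joint arm with a two-finger parallel gripper is mounted at the origin on the work surface. World frame = base frame: x ahead of the robot, y to its left, z up, the work surface at z = 0. Lengths are in mm, angles in rad, forces in N, time in s.
With the tool pointing down it reaches from about 350 to 975 mm from the base axis. Payload 7.1 kg.
Tool frame: the origin (TCP) lies on the front face of the gripper's body, between the roots of the fingers; the fingertips stand 80 mm ahead of it and the grasp point (between the pads) lies 61 mm ahead of it (env.tips_ahead is the distance from the TCP to the fingertips, in mm); z points along the fingers, y is the line along which they close (so a half turn about z gives the same grasp; the last joint's range is limited). The gripper opens to 88 mm and grips with 3 to 60 N. Pads are 20 mm wide; open, the fingers measure 115 mm over their backs; the gripper's body (75 mm by 178 mm) begins 61 mm behind the grasp point.
Start: joints at [-1.348, 0.423, 1.63, -0, 1.089, -0.019], TCP at [149.676, -606.797, 302.675] pointing down, gripper open.
Joint ranges: [-3, 3], [-0.9, 2.11], [0.09, 2.58], [-1.31, 4.45], [0.11, 2.69], [-2.54, 2.54]. Speed limits (rad/s): [2.39, 2.39, 3.01, 3.14, 3.14, 3.14].

### API

Orientations are given as a unit quaternion [x, y, z, w].
In Python, from station import env, set_gripper, viewer, workorder gives the robot as it stands. Calls block until the motion is done:
- env.reach(position, orientation): joint-space move of the TCP to a pose.
- env.move_l(position, rot=None, rate=150, f_stop=None): straight line of the TCP; rot=None keeps the orientation; rate is the mean speed in mm/s. With f_stop (N) it stops when the force on the tool has changed by that much, and returns True; else False.
- env.move_joints(angles): joint-space move.
- set_gripper(opening): finger opening in mm; the grip force is fixed at half the most; returns when the fingers have stopped.
- env.hold(seconds).
- env.ik(position, orientation): joint angles nearest the present ones, or None.
- env.read_state(): the state.
- viewer.camera(name): name is "side" or "top"; returns the picture (420x560x3 uint8, blue, green, red); there is no depth.
- viewer.camera_params(name): a dict with "fx", "fy", "cx", "cy" (pixels), "pose" (4x4, takes a point from camera to world coordinates). Camera axes: x right, y up, looking along -z (the intrinsics and any distortion apply to the point x, -y, -z); pixel columns grow to the right and rows downward; lengths in mm; the calibration is good to about 2 mm. A picture is of the moment at which its call begins. camera_params takes no time and is no camera call.
A pose or a line that the arm cannot do raises env.IKError and nothing moves.
- workorder.sign_off(): hands the job in; it is judged then, once.
The state is a dict: "time_s": time; "qpos": joint angles; "dq": joint speeds; "tau": joint torques, N m; "tool_pos": TCP position; "orientation": TCP orientation; "force": force on the tool from outside, world axes, zero at the start; "wrist_torque": the same for the moment, N m; "width": finger opening in mm; "grip_force": force on a finger pad.
Only numpy, scipy, OpenCV 4.12 (cv2) and the standard library are available. Lean on these libraries where they do the work, as an engineer would, in place of code of your own. Each camera call takes 0.05 s, during which the arm holds its last target. There are 200 camera calls.

### The job

The small lidded tub at the back of the topping station is due for a weight check. First move the three tall topping containers that stand around it onto the yellow tray, standing upright, then stand the tub in the middle of the scale's pan, and only then put the three containers back on the station, each exactly where it stood at the start. Do not tip anything over, and leave the little sample cup and the stack of small lids on the station where they are.

Things in the scene. Friction and masses are not known exactly. Their poses are not given: they have to be found in the camera images.
- tub: the tub to weigh: low round white paper tub with a flat lid; body diameter 62 mm, lid 64 mm (top 11 mm), 58 mm high, about 0.2 kg. Origin: centre of its underside, z up. The tall containers around it leave gaps of 8 to 20 mm, too little for fingers; the ledge is 16 mm behind it. With them gone it is free at its left and right (along the station's y).
- bottle: sauce bottle: round clear straight body of diameter 52 mm up to 102 mm, then a white cap with a pointed nozzle, 132 mm high in all, about 0.28 kg, stands upright. Origin: centre of its underside, z up.
- shaker: sugar shaker: round bare-metal cylinder of diameter 56 mm up to 108 mm, with a domed metal top, 124 mm high in all, about 0.3 kg, stands upright. Origin: centre of its underside, z up.
- canister: square white plastic canister, 52 x 52 mm up to 108 mm, then a grey square lid 56 x 56 mm; 122 mm high in all, about 0.32 kg, stands upright. Origin: centre of its underside, x and y square to its side faces, z up.
- station: topping station, fixed: blue plastic plate 220 mm (x) by 280 mm (y), 6 mm thick; ledge 50 mm high along its back edge, its face at x = 103 mm. Origin: centre of its underside; x points to the ledge, y along it. On the plate stand the tub at about (55, 0) mm, the three tall containers at about (-22, 0), (20, 72) and (20, -72) mm in any order.
- tray: yellow plastic tray, fixed, empty, to the robot's left or right: outside 260 mm (x) by 180 mm (y), floor 4 mm thick, rim 14 mm high and 6 mm wide all round. Origin: centre of its underside; x along its long side.
- scale_pan (a point): the middle of the scale's pan, on its top face, 55 mm above the table: flat steel pan 140 mm (x) by 150 mm (y) without rim, on a fixed white bench scale 200 x 170 mm, on the other side from the tray. x, y along the pan's sides, z up. The pan does not move under load.
- sample_cup: little open white paper cup, diameter 44 mm, 40 mm high, at one back corner of the station (x about 76, y about 112 mm from the station's origin). Leave it there. Origin: centre of its underside.
- lid_stack: stack of small white lids, one body, diameter 44 mm, 24 mm high, at the other back corner of the station (x about 76, y about -112 mm). Leave it there. Origin: centre of its underside.
There are look-alikes about, which are no part of the job. Leave any green look-alike of the shaker alone.

How it is judged (in metres and radians):
On the way, in this order (a step that is already met when the one before it is completed fails the run):
1. the three tall containers stand upright and released inside the tray's rim, while the tub is still in its place (within 25 mm) (x of bottle in the frame of tray between -0.105 and 0.105 m and y of bottle in the frame of tray between -0.065 and 0.065 m and z of bottle in the frame of tray between -0.003 and 0.012 m and angle between each of bottle, shaker, canister's own z axis and vertical below 0.15 rad and linear speed of each of bottle, shaker, canister below 0.03 m/s and contact force between the fingers and bottle below 0.2 N and x of shaker in the frame of tray between -0.105 and 0.105 m and y of shaker in the frame of tray between -0.065 and 0.065 m and z of shaker in the frame of tray between -0.003 and 0.012 m and contact force between the fingers and shaker below 0.2 N and x of canister in the frame of tray between -0.105 and 0.105 m and y of canister in the frame of tray between -0.065 and 0.065 m and z of canister in the frame of tray between -0.003 and 0.012 m and contact force between the fingers and canister below 0.2 N and distance of tub from where it was at the start of the episode below 0.025 m), for 0.2 s.
2. the tub stands upright and released within 15 mm of the middle of the pan, the three containers still standing on the tray (horizontal distance between tub and scale_pan below 0.015 m and z of tub in the frame of scale_pan between -0.006 and 0.006 m and angle between each of tub, bottle, shaker, canister's own z axis and vertical below 0.15 rad and linear speed of each of tub, bottle, shaker, canister below 0.03 m/s and contact force between the fingers and tub below 0.2 N and x of bottle in the frame of tray between -0.105 and 0.105 m and y of bottle in the frame of tray between -0.065 and 0.065 m and z of bottle in the frame of tray between -0.003 and 0.012 m and contact force between the fingers and bottle below 0.2 N and x of shaker in the frame of tray between -0.105 and 0.105 m and y of shaker in the frame of tray between -0.065 and 0.065 m and z of shaker in the frame of tray between -0.003 and 0.012 m and contact force between the fingers and shaker below 0.2 N and x of canister in the frame of tray between -0.105 and 0.105 m and y of canister in the frame of tray between -0.065 and 0.065 m and z of canister in the frame of tray between -0.003 and 0.012 m and contact force between the fingers and canister below 0.2 N), for 0.2 s.
At the end, for the whole second after the job is handed in: The tub stands upright on the scale's pan within 15 mm of its middle; bottle, shaker and canister each stand upright within 15 mm of where they stood at the start (turned about the vertical as you like); sample cup and lid stack are within 20 mm of where they were; all released and at rest (horizontal distance between tub and scale_pan below 0.015 m and z of tub in the frame of scale_pan between -0.006 and 0.006 m and angle between each of tub, bottle, shaker, canister's own z axis and vertical below 0.15 rad and linear speed of each of tub, bottle, shaker, canister below 0.03 m/s and contact force between the fingers and tub below 0.2 N and distance of each of bottle, shaker, canister from where it was at the start of the episode below 0.015 m and contact force between the fingers and bottle below 0.2 N and contact force between the fingers and shaker below 0.2 N and contact force between the fingers and canister below 0.2 N and distance of each of sample_cup, lid_stack from where it was at the start of the episode below 0.02 m); the robot touches nothing.
It fails at once if the tub or a tall container is tipped over (leans more than 35 degrees) (angle between any of bottle, shaker, canister, tub's own z axis and vertical above 0.61 rad).
It fails at once if the sample cup or the lid stack is shifted by more than 20 mm (distance of any of sample_cup, lid_stack from where it was at the start of the episode above 0.02 m).
It also fails if it takes over 136 s, if anything falls off the work surface, if the arm or the gripper's body presses on something with over 40 N, if the wrist force passes 120 N, or if a joint passes its speed limit or range.

## Working session

There is one attempt and no reset: what is moved stays moved. The work goes in short steps, each a Python script; the robot and the scene stay as the last script left them, time stands still between calls to the robot, and variables do not carry over. Pictures are saved under pics/ and viewed, at most 14 in all, crops included, and the job is handed in when it is done.

```bash
ls; mkdir -p pics; python3 - <<'E'
from station import env, viewer
import cv2
for n in("top","side"):
    cv2.imwrite(f"pics/{n}0.png",viewer.camera(n)); p=viewer.camera_params(n); print(n,p)
print(env.read_state())
E
```

```text
pics
top {'fx': 525.3490876612012, 'fy': 525.3490876612012, 'cx': 277.5130074044152, 'cy': 213.187224172763, 'pose': array([[-2.29771578e-02,  9.84221197e-01, -1.75444250e-01,
         3.33350014e+02],
       [-9.99595455e-01, -2.55598155e-02, -1.24749013e-02,
        -4.68828267e+00],
       [-1.67623849e-02,  1.75086637e-01,  9.84410327e-01,
         1.07570381e+03],
       [ 0.00000000e+00,  0.00000000e+00,  0.00000000e+00,
         1.00000000e+00]])}
side {'fx': 440.7350300090157, 'fy': 440.7350300090157, 'cx': 270.51144931637396, 'cy': 213.10047636416868, 'pose': array([[ 9.65110854e-01,  1.70314812e-01, -1.98881635e-01,
         3.36936933e+02],
       [-2.61508986e-01,  6.65232619e-01, -6.99341557e-01,
        -6.61882448e+02],
       [ 1.31943248e-02,  7.26951462e-01,  6.86562074e-01,
         7.17496146e+02],
       [ 0.00000000e+00,  0.00000000e+00,  0.00000000e+00,
         1.00000000e+00]])}
{'time_s': 0.1, 'qpos': array([-1.34833994e+00,  4.23715579e-01,  1.63040221e+00, -8.65477429e-04,
        1.08831865e+00, -1.91630734e-02]), 'dq': array([ 0.00113004, -0.00101893,  0.00117399,  0.00174198, -0.00019505,
        0.00087387]), 'tau': array([  1.41060255, -54.6137774 , -27.16070473,   0.77902051,
         0.19700042,   0.11956807]), 'tool_pos': array([ 149.25284609, -606.68734904,  302.09293198]), 'orientation': array([ 9.92686978e-01,  1.20715529e-01, -4.24088170e-04, -3.80827430e-04]), 'force': array([-0.17238798,  0.31778739,  0.74058765]), 'wrist_torque': array([0.03319443, 0.07496153, 0.03343621]), 'grip_force': 1.2181478115962818, 'width': 87.68906292095453}
```

View pics/top0.png

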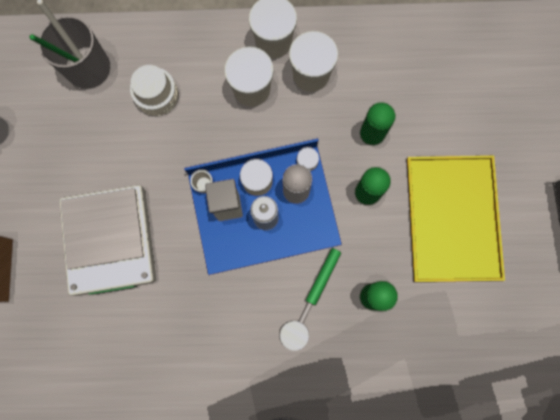

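View pics/side0.png

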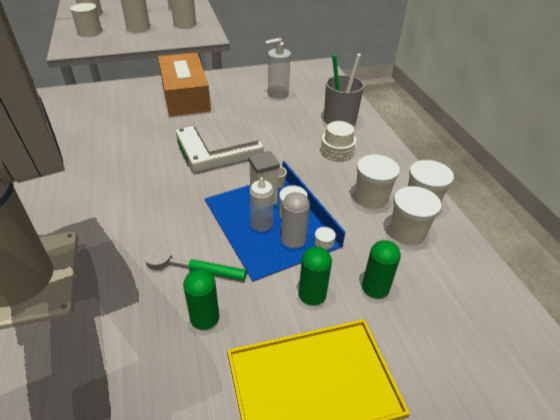

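The top view shows the tub's lid at (256,175), the bottle at (264,210), the metal shaker at (297,180) and the canister at (223,197). The sample cup is at (202,181), the lid stack at (308,158), the tray at (455,218) and the scale at (105,240). The look-alikes are three green shakers at (380,117), (375,182) and (380,296), and three big tubs at (273,20), (249,70) and (314,53). Those are off the station and green or oversized, so the tub and shaker on the blue plate are the ones meant. I'll confirm with enlarged crops.

```bash
cat > h.py <<'E'
import numpy as np, cv2
from station import env, set_gripper, viewer, workorder
def ray(n,u,v):
    p=viewer.camera_params(n);T=p["pose"]
    d=T[:3,:3]@np.array([(u-p["cx"])/p["fx"],-(v-p["cy"])/p["fy"],-1.])
    return T[:3,3],d
def onz(n,u,v,z):
    o,d=ray(n,u,v); return (o+d*(z-o[2])/d[2])
def proj(n,P):
    p=viewer.camera_params(n);T=p["pose"]; c=T[:3,:3].T@(np.asarray(P,float)-T[:3,3])
    return np.array([p["cx"]+p["fx"]*c[0]/-c[2],p["cy"]+p["fy"]*-c[1]/-c[2]])
def tri(a,b):  # a,b=(name,u,v)
    (o1,d1),(o2,d2)=ray(*a),ray(*b)
    s=np.linalg.lstsq(np.c_[d1,-d2],o2-o1,rcond=None)[0]
    p,q=o1+s[0]*d1,o2+s[1]*d2
    return (p+q)/2,np.linalg.norm(p-q)
E
python3 - <<'E'
from h import *
im=cv2.imread("pics/top0.png"); s=cv2.imread("pics/side0.png")
cv2.imwrite("pics/c1.png",cv2.resize(im[135:280,180:350],None,fx=4,fy=4,interpolation=cv2.INTER_CUBIC))
cv2.imwrite("pics/c2.png",cv2.resize(s[145:275,200:350],None,fx=4,fy=4,interpolation=cv2.INTER_CUBIC))
cv2.imwrite("pics/c3.png",cv2.resize(im[180:300,50:160],None,fx=4,fy=4,interpolation=cv2.INTER_CUBIC))
hsv=cv2.cvtColor(im,cv2.COLOR_BGR2HSV)
y=cv2.inRange(hsv,(22,150,60),(38,255,255))
c=max(cv2.findContours(y,0,2)[0],key=cv2.contourArea)
P=np.array([onz("top",*q[0],14)[:2] for q in c],np.float32); print("tray",cv2.minAreaRect(P))
b=cv2.inRange(hsv,(105,120,40),(130,255,255))
c=max(cv2.findContours(b,0,2)[0],key=cv2.contourArea)
h=cv2.approxPolyDP(cv2.convexHull(c),4,True)
for q in h: print("blue",q[0],onz("top",*q[0],6)[:2],onz("top",*q[0],56)[:2])
E
```

```text
tray ((504.94012451171875, -351.0813903808594), (179.3314971923828, 256.5394592285156), 89.43084716796875)
blue [317 140] [679.24006933 -78.37608926] [663.07250718 -74.93178037]
blue [340 243] [ 458.81284459 -117.38784085] [ 452.94847214 -112.12004814]
blue [209 273] [404.20815391 150.88147107] [400.89610905 143.6098435 ]
blue [185 169] [623.55973721 201.51306026] [609.99478018 191.87481546]
```

View pics/c1.png

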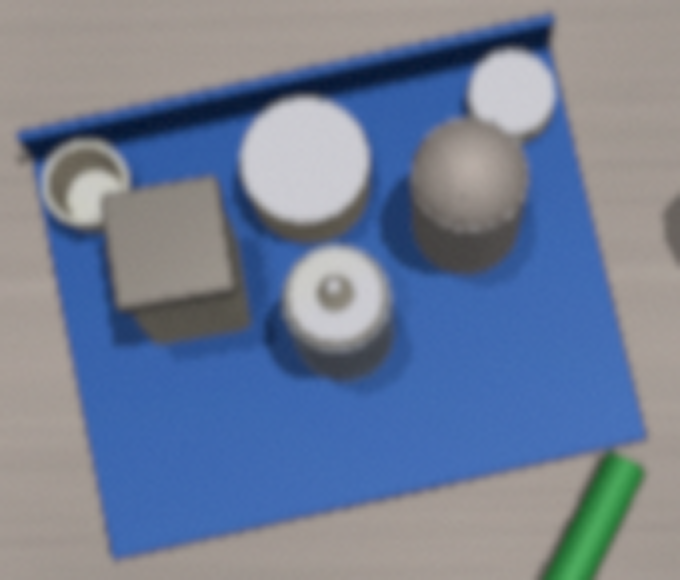

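View pics/c2.png

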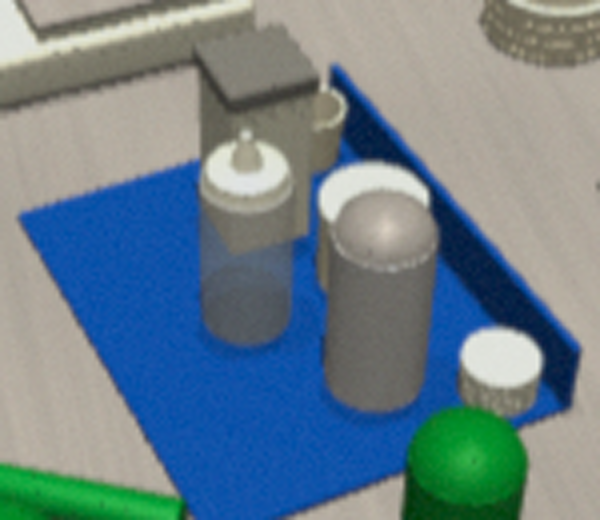

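View pics/c3.png

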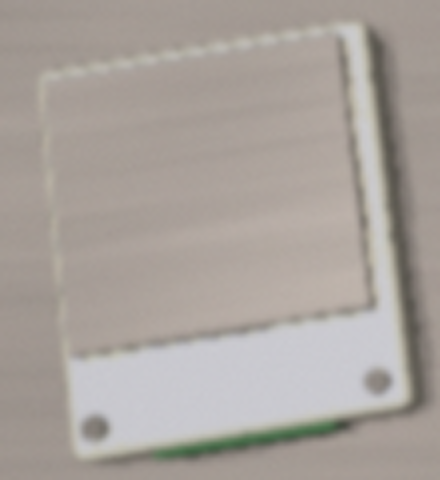

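The crops confirm the lidded white tub, the clear bottle in front of it, the bare-metal shaker on the right and the square canister on the left. The scale's pan corners show in the third crop at about (45,75), (338,37), (375,305) and (75,355).

```bash
python3 - <<'E'
from h import *
np.set_printoptions(precision=1,suppress=True)
T=lambda x,y:("top",(x+.5)/4-.5+180,(y+.5)/4-.5+135)
S=lambda x,y:("side",(x+.5)/4-.5+200,(y+.5)/4-.5+145)
C=lambda x,y:("top",(x+.5)/4-.5+50,(y+.5)/4-.5+180)
print("tub",onz(*T(305,160),64),onz(*S(374,197),64))
print("bot tip",onz(*T(336,290),138),onz(*S(246,133),138),tri(T(336,290),S(246,133)), "cap",onz(*T(337,297),112), onz(*S(247,176),112))
k=np.array([onz(*T(*p),128) for p in[(102,197),(216,178),(241,287),(116,309)]]);print("can",k.mean(0),k)
k2=np.array([onz(*S(*p),128) for p in[(193,43),(285,27),(319,78),(233,108)]]);print("can side",k2.mean(0),k2)
print("shak",onz(*T(469,172),114),onz(*S(383,240),114))
k=np.array([onz(*C(*p),55) for p in[(45,75),(338,37),(375,305),(75,355)]]);print("pan",k.mean(0),k)
for n,p in dict(tub=(593,50,64),bot=(518,34,138),can=(544.5,113,128),sh=(573,-28,114)).items():print(n,proj("top",p),proj("side",p))
print("cup",onz("top",202,181,46),"lids",onz(*T(511,92),30))
for g in[(380,117),(375,182),(380,296)]:print("green",onz("top",*g,100))
print(onz(*T(468,272),6),"shaker bottom edge top view")
E
```

```text
tub [592.4  49.3  64. ] [592.5  52.3  64. ]
bot tip [512.3  32.2 138. ] [513.8  36.8 138. ] (array([512.1,  32. , 142. ]), np.float64(1.0494017894875154)) cap [513.9  32.8 112. ] [513.3  32.8 112. ]
can [538.6 109.4 128. ] [[561.  140.3 128. ]
 [568.6  87.3 128. ]
 [516.8  76.2 128. ]
 [508.  133.8 128. ]]
can side [538.3 107.2 128. ] [[507.8 134.6 128. ]
 [562.3 136.9 128. ]
 [567.9  85.8 128. ]
 [515.4  71.4 128. ]]
shak [571.7 -30.5 114. ] [567.4 -35.4 114. ]
pan [495.6 356.2  55. ] [[556.5 440.3  55. ]
 [572.1 293.8  55. ]
 [437.4 272.2  55. ]
 [416.6 418.6  55. ]]
tub [255.5 174.4] [293.6 194.5]
bot [262.6 204.1] [263.4 178.4]
can [219.9 192.2] [266.  158.5]
sh [295.5 177. ] [296.9 201.8]
cup [586.8 159.2  46. ] lids [634.3 -55.6  30. ]
green [ 691.9 -195.8  100. ]
green [ 562.6 -179.   100. ]
green [ 348.5 -176.2  100. ]
[545.2 -31.3   6. ] shaker bottom edge top view
```

The estimates agree across both views. I'll grip high, with the tips at z≥67 so they clear the tub, starting with the bottle. I record the TCP pose at each grasp so the return is exact.

```bash
cat >> h.py <<'E'
Q=lambda a:np.array([np.cos(a/2),np.sin(a/2),0,0])
UP=310.
def log(*a):
    s=env.read_state(); print(*a,"t%.1f tcp %s w%.1f g%.1f F%s"%(s["time_s"],np.round(s["tool_pos"],1),s["width"],s["grip_force"],np.round(s["force"],1)))
def pick(x,y,z,a,opening=74,rate=280,up=UP):
    env.move_l([x,y,up],Q(a),rate=rate); set_gripper(opening)
    env.move_l([x,y,z+20],rate=200)
    hit=env.move_l([x,y,z],rate=60,f_stop=8); set_gripper(20); log("gripped, hit",hit)
    env.move_l([x,y,z+15],rate=60); log("lifted"); env.move_l([x,y,up],rate=200)
def place(x,y,z,a,opening=74,rate=250,up=UP):
    env.move_l([x,y,up],Q(a),rate=rate); env.move_l([x,y,z+12],rate=180)
    hit=env.move_l([x,y,z-1.5],rate=30,f_stop=6); log("placed, hit",hit)
    set_gripper(opening); env.hold(.1); env.move_l([x,y,up],rate=220); log("clear")
def pic(n,f): im=viewer.camera(n); cv2.imwrite(f"pics/{f}.png",im); return im
E
python3 - <<'E'
from h import *
env.reach([513.5,33,UP],Q(.2)); log("start")
pick(513.5,33,150,.2)
place(427,-351,148,0)
pic("top","b1")
cv2.imwrite("pics/b1j.png",np.hstack([cv2.imread("pics/b1.png")[120:320,170:530]]).repeat(2,0).repeat(2,1))
E
```

```text
start t2.7 tcp [513.6  32.4 310. ] w88.0 g0.0 F[ 2.4  1.7 -0.3]
gripped, hit False t5.2 tcp [513.7  33.1 150.2] w52.1 g29.9 F[2.2 1.1 0.4]
lifted t5.6 tcp [513.7  33.  165.5] w51.4 g29.9 F[ 2.   0.6 -2.9]
placed, hit True t9.6 tcp [ 427.2 -350.6  147.7] w52.0 g30.0 F[3.1 2.5 3.4]
clear t11.2 tcp [ 426.5 -350.5  309. ] w73.9 g0.0 F[ 1.4  1.9 -0.4]
```

View pics/b1j.png

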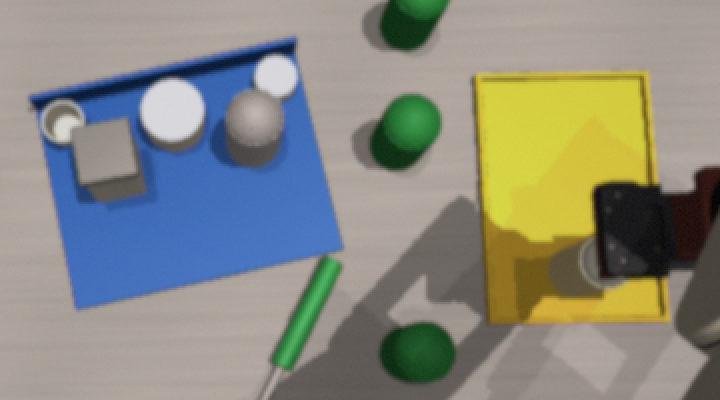

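The bottle stands in the lower end of the tray, at about (590,265) in the crop, and the station is undisturbed. Shaker and canister are next.

```bash
python3 - <<'E'
from h import *
pick(571,-31,148,.2); place(505,-351,146,0)
pick(538.5,108.5,148,.155,78); place(583,-351,146,0,78)
env.move_l([540,-60,UP],Q(.2),rate=280)
im=pic("top","b2"); s=pic("side","b2s")
cv2.imwrite("pics/b2j.png",np.hstack([im[120:320,170:530],s[100:300,120:420]]))
cv2.imwrite("pics/b2k.png",cv2.resize(np.hstack([im[130:310,180:340],im[130:310,390:520],s[300:,220:420].repeat(1,0)[:120].copy() if 0 else cv2.resize(s[270:420,220:420],(200,180))]),None,fx=1.6,fy=1.6))
E
```

```text
gripped, hit False t14.6 tcp [571.1 -30.9 148.2] w55.5 g30.0 F[1.7 1.3 0.4]
lifted t15.0 tcp [571.2 -31.  163.5] w55.5 g30.0 F[ 1.4  0.3 -3.3]
placed, hit True t18.8 tcp [ 505.1 -350.9  145.8] w55.8 g30.0 F[2.7 1.4 3.4]
clear t20.3 tcp [ 504.4 -350.6  308.8] w74.3 g0.0 F[ 1.7  1.4 -0.5]
gripped, hit False t24.2 tcp [538.6 108.6 148.2] w56.0 g29.9 F[1.5 1.8 0.7]
lifted t24.6 tcp [538.6 108.5 163.4] w55.9 g29.9 F[ 1.7  0.1 -4.2]
placed, hit True t28.9 tcp [ 583.2 -350.9  146. ] w55.9 g29.9 F[1.8 1.6 4.9]
clear t30.5 tcp [ 582.4 -350.6  308.7] w77.9 g0.0 F[ 2.9  1.9 -0.8]
```

View pics/b2k.png

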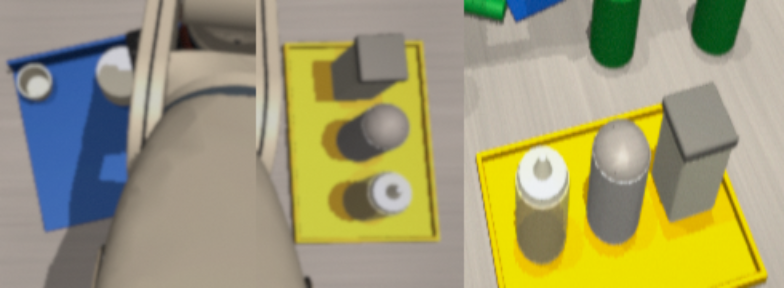

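All three stand upright and clear of each other inside the tray, and the tub is still in place. Next I pick the tub.

```bash
python3 - <<'E'
from h import *
pick(592.4,50,94,.2,88,up=250); place(495.6,356.2,143,.15,88,up=260)
env.move_l([500,100,UP],Q(.2),rate=280)
im=pic("top","b3"); s=pic("side","b3s")
cv2.imwrite("pics/b3k.png",np.hstack([cv2.resize(im[170:310,50:190],(420,420)),cv2.resize(s[100:220,140:280],(378,324))[:324].copy() if 0 else cv2.resize(s[110:210,150:240],(378,420))]))
E
```

```text
gripped, hit False t34.6 tcp [592.5  50.   94.2] w63.2 g30.0 F[1.7 1.7 1.7]
lifted t35.0 tcp [592.7  50.  109.6] w63.1 g30.0 F[ 1.3  0.8 -2.2]
placed, hit True t38.5 tcp [495.7 356.6 142.7] w63.1 g30.0 F[1.2 1.7 2.7]
clear t39.9 tcp [495.1 355.8 259.2] w87.9 g0.0 F[ 2.4  0.5 -1.1]
```

View pics/b3k.png

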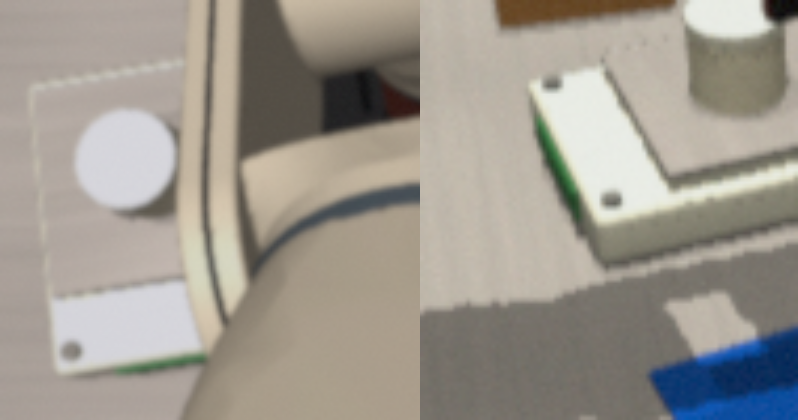

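The tub stands on the pan, its lid centre at about (126,159) in the crop, but the arm hides the pan's right side. I'll check the numbers with the arm moved to the tray side, which is where it goes next anyway.

```bash
python3 - <<'E'
from h import *
env.move_l([583,-351,UP],Q(0),rate=300)
im=pic("top","b4"); s=pic("side","b4s")
g=im[180:300,50:160]
cv2.imwrite("pics/b4k.png",np.hstack([cv2.resize(g,(440,480),interpolation=2),cv2.resize(s[110:210,150:240],(350,480),interpolation=2)[:, :350]]))
E
```

```text
(no output)
```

View pics/b4k.png

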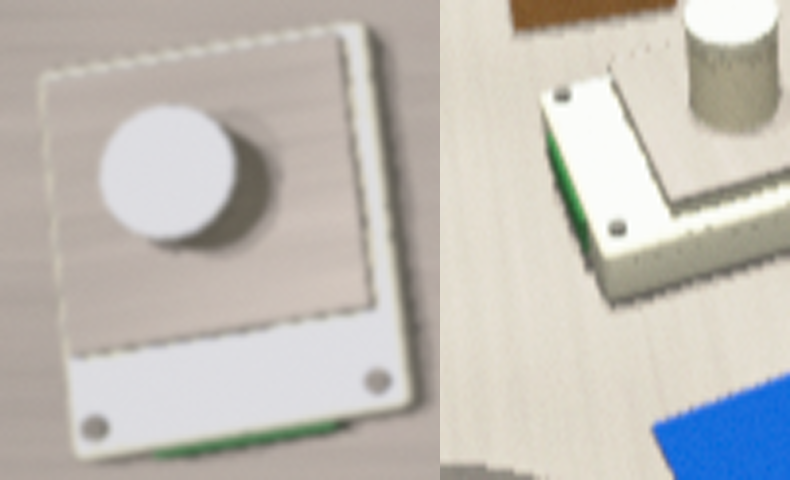

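The lid's centre is at (168,173) and the pan's middle at about (208,193). I'll compute the offset, with parallax taken into account.

```bash
python3 - <<'E'
from h import *
C=lambda x,y:("top",(x+.5)/4-.5+50,(y+.5)/4-.5+180)
print(onz(*C(168,173),113))
for P in[(495.6,356.2,113),(495.6,356.2,55)]:
    u=proj("top",P); print((u-[50,180])*4, proj("side",P))
E
```

```text
[495.57244034 354.85444625 113.        ]
[163.63290796 171.51471825] [224.44856633 112.34973155]
[206.66833508 189.94516542] [225.69772012 131.2040271 ]
```

The tub is within about 2 mm of the pan's middle. Now the containers go back: canister, shaker, then bottle.

```bash
python3 - <<'E'
from h import *
pick(583,-351,146,0,78); place(538.5,108.5,148,.155,78)
pick(505,-351,146,0); place(571,-31,148,.2)
pick(427,-351,148,0); place(513.5,33,150,.2)
env.move_l([430,-300,330],Q(0),rate=280); env.hold(.3)
im=pic("top","b5"); s=pic("side","b5s"); log("end")
a=cv2.imread("pics/top0.png")
cv2.imwrite("pics/b5k.png",np.hstack([cv2.resize(x[135:280,180:350],(400,341),interpolation=2) for x in(a,im)]))
E
```

```text
gripped, hit False t45.3 tcp [ 583.1 -351.   146.3] w56.1 g29.9 F[1.5 2.5 1.2]
lifted t45.7 tcp [ 583.1 -351.1  161.4] w55.6 g30.0 F[ 1.8  1.  -3.8]
placed, hit True t50.0 tcp [538.7 108.8 148. ] w56.0 g29.9 F[1.8 2.3 3.6]
clear t51.6 tcp [537.8 108.4 309. ] w77.8 g0.0 F[ 0.9  1.4 -0.1]
gripped, hit False t55.5 tcp [ 505.1 -351.1  146.2] w55.9 g30.0 F[2.2 1.1 0.7]
lifted t55.9 tcp [ 505.2 -351.1  161.6] w56.1 g30.0 F[ 1.7  0.7 -3.6]
placed, hit True t59.6 tcp [571.2 -30.9 147.9] w55.8 g30.0 F[2.  2.2 2. ]
clear t61.1 tcp [570.3 -30.9 308.9] w73.8 g0.0 F[ 1.3  1.5 -0.8]
gripped, hit False t64.6 tcp [ 427.1 -351.   148.2] w51.7 g30.0 F[1.2 1.4 1.2]
lifted t65.0 tcp [ 427.1 -351.1  163.5] w51.5 g30.0 F[ 1.4  1.3 -4.2]
placed, hit True t69.0 tcp [513.8  33.3 149.8] w51.6 g30.0 F[2.3 3.9 2.8]
clear t70.5 tcp [512.8  33.  309. ] w74.1 g0.0 F[ 0.6  1.2 -0.2]
end t72.3 tcp [ 430.1 -299.6  330. ] w73.9 g0.0 F[ 1.2  0.7 -0.7]
```

View pics/b5k.png

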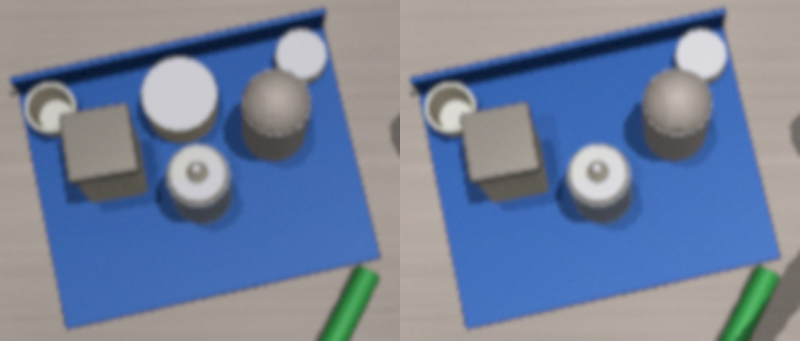

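The start picture (left) and the present one (right) match to within a pixel or two: canister at (100,145), bottle at (198,172), shaker at (276,100), with the cup and the lids unmoved. The tub is gone from the station.

```bash
python3 -c "
from station import workorder
print(workorder.sign_off())"
```

```text
the job is handed in; nothing more can be done
None
```

The job is handed in at about 72 s: the tub measured about 2 mm from the pan's middle, the three containers are back where they stood to within a pixel or two, and the cup and lids did not move; the sign-off gave no verdict.

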